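# Make up two service kits from loose spare parts

## Robot

A 6-joint arm with a two-finger parallel gripper is mounted at the origin on the work surface. World frame = base frame: x ahead of the robot, y to its left, z up, the work surface at z = 0. Lengths are in m, angles in rad, forces in N, time in s.
With the tool pointing down it reaches from about 0.35 to 0.975 m from the base axis. Payload 4.9 kg.
Tool frame: the origin (TCP) lies at the very end of the fingers, on their centre line; the grasp point (between the pads) lies 19 mm behind it; z points along the fingers, y is the line along which they close (so a half turn about z gives the same grasp; the last joint's range is limited). The gripper opens to 85 mm and grips with 20 to 120 N. Pads are 22 mm wide; open, the fingers measure 114 mm over their backs; the gripper's body (76 mm by 85 mm) begins 54 mm behind the grasp point. The pads swing forward as they close: fully open they stand 13 mm farther back than shut.
Start: joints at [-1.45, 0.053, 1.613, -0, 1.476, -0.119], TCP at [0.148, -0.607, 0.231] pointing down, gripper open.
Joint ranges: [-3.01, 3.01], [-1.01, 2.22], [0.06, 2.58], [-1.02, 4.17], [0.09, 2.62], [-3.14, 3.14]. Speed limits (rad/s): [2.57, 2.57, 3.14, 3.14, 3.14, 3.14].

## Interface

Orientations are given as a unit quaternion [w, x, y, z].
In Python, from plant import manip, vision, order gives the robot as it stands.
- The arm moves only by the tool play_rows, never from a script. Its argument "steps" is a list that holds one entry, the list of rows, each a list of 6 numbers: the shift along the tool's x, y, z in mm, then the turn, a rotation vector about the tool's x, y, z in degrees. A call has 1 to 12 rows; each row is the pose to reach, as a shift and turn from the pose commanded when the call began, along the tool's axes at that moment; what a row does not reach only later rows make up. A row lasts 1/12 s, in which the tool goes at most 41.7 mm and 7.16 degrees, less where a joint would pass 70% of its speed; a pose out of reach is approached as far as the arm can. A call with a gripper value outside its range is refused whole. "claw" is the gripper's target within -1 to 1 (fully open at 1, half-way at 0, shut at -1), set as the call begins (left out, the last holds). The fingers move at their own pace and stop on an object; the grip force is fixed at half the most. Time passes only in rows, so rows that repeat a pose let the fingers close. It gives the time, the measured TCP pose, the force, the opening and the grip force at its end, in the units of the state.
- manip.state(): the state, without advancing time (a new reading comes with each control period).
- vision.grab_frame(name): name is "scene" or "top" or "wrist"; returns (picture, depth): 480x640x3 uint8, blue, green, red; 480x640 float32, m along the optical axis (not along the pixel's ray), 0 where there is no reading.
- vision.camera_info(name): a dict with "K" (3x3 intrinsics, pixels), "eye" and "orientation" of the camera in the world; the wrist camera has in their place "T_tool_cam" (4x4, takes a point from camera to tool coordinates, whose origin is the TCP and whose axes are the flange's). Camera axes: x right, y down, z forward; pixel columns grow to the right and rows downward; lengths in m; the calibration is good to about 2 mm. A picture is of the moment at which its call begins: read the wrist's pose just before it. camera_info takes no time and is no camera call.
- order.job_done(): hands the job in; it is judged then, once.
The state is a dict: "time": time; "joint_pos": joint angles; "joint_vel": joint speeds; "joint_efforts": joint torques, N m; "tool_pos": TCP position; "tool_rot": TCP orientation; "contact_force": force on the tool from outside, world axes, zero at the start; "ft_torque": the same for the moment, N m; "gripper_width": opening from 0.0 (shut) to 1.0 (fully open); "grasp_force": force on a finger pad.
Only numpy, scipy, OpenCV 4.12 (cv2) and the standard library are available. Lean on these libraries where they do the work, as an engineer would, in place of code of your own. Each camera call takes 0.05 s, during which the arm holds its last target. There are 200 camera calls.

## Task

Make up two service kits: the carton with two compartments gets the tall filter and the large bearing, the carton with four compartments gets the short filter, the small bearing and the drilled clamp plate. Give every part a compartment of its own, resting flat on the carton's floor with the filters upright, and let go of it. Leave the big nut and the tape roll where they are.

Things in the scene. Friction and masses are not known exactly. Their poses are not given: they have to be found in the camera images.
- carton_two: Open shallow brown cardboard carton, fixed to the bench: 122 mm along its x, 239 mm along its y, 35 mm high over all; walls, floor and divider 5 mm thick. One divider, as high as the walls and lying across y at y = 0, makes two compartments 112 mm x 112 mm with centres at x = 0, y = +58.5 and -58.5 mm; their floor is 5 mm above the bench. Either part may go in either one. Origin: centre of its underside, z up. It may stand left or right of the stock, turned up to 0.2 rad.
- carton_four: Open shallow square brown cardboard carton, fixed to the bench: 239 mm x 239 mm, 35 mm high over all; walls, floor and dividers 5 mm thick. Two crossing dividers, as high as the walls, make four compartments 112 mm x 112 mm with centres at x = +-58.5 mm, y = +-58.5 mm; their floor is 5 mm above the bench. Any part may go in any compartment; one stays empty. Origin: centre of its underside, z up. It may stand left or right of the stock, turned up to 0.2 rad.
- filter_tall: The taller and thicker of two yellow spin-on filters (upright round canisters with a black gasket ring on top): diameter 66 mm, height 95 mm, about 0.45 kg, standing on the bench. Origin: centre of its underside, z up along its axis.
- filter_short: The shorter and slimmer of the two yellow spin-on filters: diameter 56 mm, height 58 mm, about 0.28 kg, standing on the bench. Origin: centre of its underside, z up along its axis.
- bearing_large: The larger of two sealed steel ball bearings (steel ring with a black seal and a through bore): outer diameter 52 mm, bore 25 mm, height 16 mm, about 0.14 kg, lying flat. Origin: centre of its underside, z up along its axis.
- bearing_small: The smaller of the two sealed steel ball bearings: outer diameter 35 mm, bore 17 mm, height 12 mm, about 0.05 kg, lying flat. Origin: centre of its underside, z up along its axis.
- clamp_plate: Flat dark steel bar with two 12 mm holes: 76 mm along its x, 32 mm along its y, 16 mm high, about 0.24 kg, lying flat at any yaw. Origin: centre of its underside, z up.
- big_nut: Large plain steel hexagon nut, 46 mm across flats, 30 mm hole, 24 mm high, lying flat among the stock parts; it belongs to neither kit and stays where it is (allowed shift 25 mm). Origin: centre of its underside, z up along its axis.
- tape_roll: Roll of silver tape lying flat on the far side of the bench: outer diameter 104 mm, 48 mm high; stays where it is. Origin: centre of its underside, z up.
Mind the look-alikes: they are no part of the job. What is shaped like the bearing_small but blue or orange is not meant. There is more than one size of the clamp_plate; the one meant has the size given above.

How it is judged:
At the end, for the whole second after the job is handed in: Each part in its own compartment of the right carton, underside within 4 mm of the carton's floor, axis within 0.15 rad of vertical, at rest (under 20 mm/s); nut and tape roll within 25 mm of where they started (x of filter_tall in the frame of carton_two between -0.06 and 0.06 m and y of filter_tall in the frame of carton_two between -0.12 and 0.12 m and z of each of filter_tall, bearing_large in the frame of carton_two below 0.009 m and angle between each of filter_tall, bearing_large, filter_short, bearing_small, clamp_plate's own z axis and vertical below 0.15 rad and x of bearing_large in the frame of carton_two between -0.06 and 0.06 m and y of bearing_large in the frame of carton_two between -0.12 and 0.12 m and x of filter_short in the frame of carton_four between -0.12 and 0.12 m and y of filter_short in the frame of carton_four between -0.12 and 0.12 m and z of each of filter_short, bearing_small, clamp_plate in the frame of carton_four below 0.009 m and x of bearing_small in the frame of carton_four between -0.12 and 0.12 m and y of bearing_small in the frame of carton_four between -0.12 and 0.12 m and x of clamp_plate in the frame of carton_four between -0.12 and 0.12 m and y of clamp_plate in the frame of carton_four between -0.12 and 0.12 m and ((y of filter_tall in the frame of carton_two above 0 m and y of bearing_large in the frame of carton_two below 0 m) or (y of bearing_large in the frame of carton_two above 0 m and y of filter_tall in the frame of carton_two below 0 m)) and ((x of filter_short in the frame of carton_four above 0 m and x of bearing_small in the frame of carton_four below 0 m) or (x of bearing_small in the frame of carton_four above 0 m and x of filter_short in the frame of carton_four below 0 m) or (y of filter_short in the frame of carton_four above 0 m and y of bearing_small in the frame of carton_four below 0 m) or (y of bearing_small in the frame of carton_four above 0 m and y of filter_short in the frame of carton_four below 0 m)) and ((x of filter_short in the frame of carton_four above 0 m and x of clamp_plate in the frame of carton_four below 0 m) or (x of clamp_plate in the frame of carton_four above 0 m and x of filter_short in the frame of carton_four below 0 m) or (y of filter_short in the frame of carton_four above 0 m and y of clamp_plate in the frame of carton_four below 0 m) or (y of clamp_plate in the frame of carton_four above 0 m and y of filter_short in the frame of carton_four below 0 m)) and ((x of bearing_small in the frame of carton_four above 0 m and x of clamp_plate in the frame of carton_four below 0 m) or (x of clamp_plate in the frame of carton_four above 0 m and x of bearing_small in the frame of carton_four below 0 m) or (y of bearing_small in the frame of carton_four above 0 m and y of clamp_plate in the frame of carton_four below 0 m) or (y of clamp_plate in the frame of carton_four above 0 m and y of bearing_small in the frame of carton_four below 0 m)) and linear speed of each of filter_tall, filter_short, bearing_large, bearing_small, clamp_plate below 0.02 m/s and distance of each of big_nut, tape_roll from where it was at the start of the episode below 0.025 m); the robot touches nothing.
It fails at once if the big nut is pushed or carried more than 40 mm from its place (distance of big_nut from where it was at the start of the episode above 0.04 m).
It fails at once if the tape roll is pushed or carried more than 40 mm from its place (distance of tape_roll from where it was at the start of the episode above 0.04 m).
It also fails if it takes over 112 s, if anything falls off the work surface, if the arm or the gripper's body presses on something with over 40 N, if the wrist force passes 120 N, or if a joint passes its speed limit or range.

## Working session

There is one attempt and no reset: what is moved stays moved. The work goes in short steps, Python scripts to look and compute and a tool call to move; the robot and the scene stay as the last step left them, time stands still between calls to the robot, and variables do not carry over. Pictures are saved under pics/ and viewed, at most 14 in all, crops included, and the job is handed in when it is done.

Besides the shell and the picture viewer there is one more tool, called as name(argument=value, ...), one argument or row to a line, values as JSON. play_rows: Moves the arm, as the interface text tells. Its arguments: {"type":"object","properties":{"steps":{"type":"array"},"claw":{"type":"number"}},"required":["steps"]}

```bash
mkdir -p pics; ls; cat > h.py <<'E'
import numpy as np, cv2
from scipy.spatial.transform import Rotation as R
from plant import manip, vision, order
def q2R(q): return R.from_quat([q[1],q[2],q[3],q[0]]).as_matrix()
def cam(name, st=None):
    i=vision.camera_info(name); K=np.array(i["K"])
    if "T_tool_cam" in i:
        T=np.array(i["T_tool_cam"]); Rt=q2R(st["tool_rot"])
        return K, Rt@T[:3,:3], np.array(st["tool_pos"])+Rt@T[:3,3]
    o=np.array(i["orientation"]); 
    return K, (q2R(o) if o.size==4 else o), np.array(i["eye"])
def ray(c,uv,z):
    K,Rc,e=c; d=Rc@np.linalg.solve(K,[uv[0],uv[1],1.]); return e+d*(z-e[2])/d[2]
def cloud(c,dep):
    K,Rc,e=c; v,u=np.mgrid[:480,:640]
    P=np.stack([(u-K[0,2])/K[0,0],(v-K[1,2])/K[1,1],np.ones_like(dep)],-1)*dep[...,None]
    return P@Rc.T+e
E
python3 - <<'E'
from h import *
s=manip.state(); print({k:np.round(v,3).tolist() for k,v in s.items()})
for n in("scene","top","wrist"):
    p,d=vision.grab_frame(n); cv2.imwrite(f"pics/{n}0.png",p); np.savez(f"{n}0.npz",p=p,d=d); print(n,vision.camera_info(n),(d>0).mean(), d[d>0].min() if (d>0).any() else 0,d.max())
E
```

```text
pics
{'time': 0.0, 'joint_pos': [-1.45, 0.053, 1.614, 0.0, 1.476, -0.119], 'joint_vel': [-0.0, -0.0, 0.002, 0.0, -0.001, 0.001], 'joint_efforts': [0.001, -39.368, -37.018, -0.0, 0.007, 0.0], 'tool_pos': [0.148, -0.606, 0.23], 'tool_rot': [-0.001, 0.993, 0.12, 0.0], 'contact_force': [-0.484, 0.649, 0.362], 'ft_torque': [0.04, 0.041, -0.02], 'grasp_force': 0.0, 'gripper_width': 0.999}
scene {'K': array([[445.01870263,   0.        , 316.36145538],
       [  0.        , 445.01870263, 238.32581442],
       [  0.        ,   0.        ,   1.        ]]), 'eye': array([ 0.98054359, -0.37805164,  0.53474146]), 'orientation': array([-0.37052748,  0.83928895,  0.35958186, -0.1703066 ])} 0.9959537760416667 0.4949351 3.0922766
top {'K': array([[489.09382287,   0.        , 321.89907554],
       [  0.        , 489.09382287, 239.227119  ],
       [  0.        ,   0.        ,   1.        ]]), 'eye': array([0.32284491, 0.00238565, 1.06811436]), 'orientation': array([-0.07820332,  0.72378625, -0.68153997,  0.07430327])} 0.99607421875 0.31926167 2.1056802
wrist {'K': array([[380.93597178,   0.        , 323.8164453 ],
       [  0.        , 380.93597178, 242.06988069],
       [  0.        ,   0.        ,   1.        ]]), 'T_tool_cam': array([[ 3.26381230e-04, -9.58718708e-01, -2.84355996e-01,
         7.32583573e-02],
       [ 9.99999826e-01,  4.52468386e-04, -3.77726285e-04,
        -5.27544901e-05],
       [ 4.90795355e-04, -2.84355823e-01,  9.58718689e-01,
        -1.43449966e-01],
       [ 0.00000000e+00,  0.00000000e+00,  0.00000000e+00,
         1.00000000e+00]])} 0.99599609375 0.058383025 1.4444317
```

View pics/top0.png

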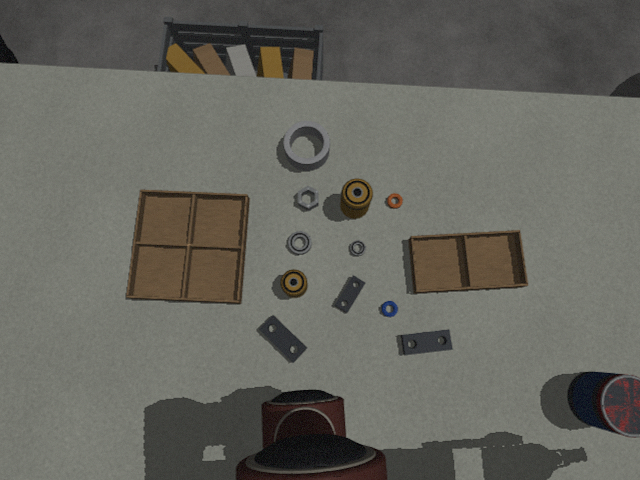

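View pics/scene0.png

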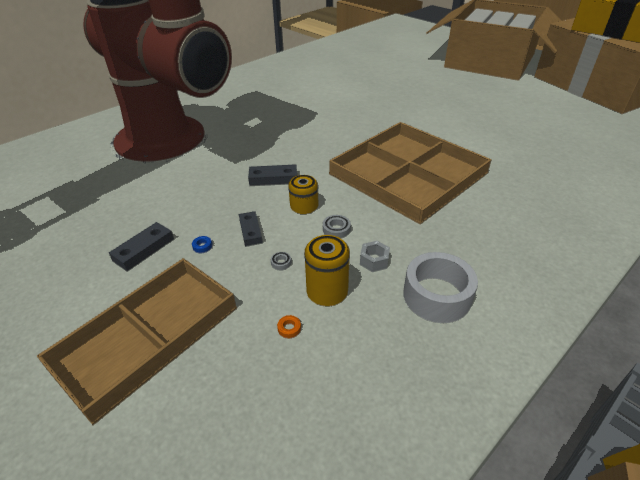

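The top view shows these parts:
- tall filter (357,192), short filter (293,283)
- large bearing (299,243), small steel bearing (357,248)
- nut (306,198), tape roll (306,146)
- carton_four (190,246), carton_two (468,262)

Look-alikes:
- Rings: orange (395,201) and blue (389,309) are the wrong colour, so the steel one at (357,248) is bearing_small.
- Bars: (281,338) and (425,342) look about 110 mm long. The one at (349,294) looks about 76 mm and fits clamp_plate.

I'll measure them and confirm with a crop.

```bash
python3 - <<'E'
from h import *
for n in("top","scene"):
    z=np.load(n+"0.npz"); c=cam(n); P=cloud(c,z["d"]); p=z["p"]
    X,Y,Z=P[...,0],P[...,1],P[...,2]
    ws=(X>.25)&(X<.9)&(abs(Y)<.5)&(z["d"]>0)
    t=ws&(Z<.004); print(n,"table z med/std",np.median(Z[t&(Z>-.02)]),Z[t&(Z>-.02)].std())
    m=(ws&(Z>.006)&(Z<.15)).astype(np.uint8)
    k,l,st,ce=cv2.connectedComponentsWithStats(m)
    for i in range(1,k):
        if st[i,4]<40: continue
        q=l==i; zt=np.percentile(Z[q],95); top=q&(Z>zt-.004)
        pts=np.float32(np.c_[X[top],Y[top]]*1000); (a,b),(w,h),an=cv2.minAreaRect(pts)
        print(np.round(ce[i]).astype(int),"ztop%.1f rect c(%.1f,%.1f) %.1fx%.1f ang%.1f"%(zt*1000,a,b,w,h,an),"bgr",np.median(p[q],0).astype(int),"n",st[i,4])
p=np.load("top0.npz")["p"]; cv2.imwrite("pics/crop.png",cv2.resize(p[170:365,250:460],None,fx=2.8,fy=2.8,interpolation=cv2.INTER_CUBIC))
E
```

```text
top table z med/std 0.0009196347608413369 0.0017596194692546818
[306 145] ztop51.5 rect c(765.3,64.6) 103.3x100.4 ang3.3 bgr [105 104 105] n 1284
[355 198] ztop99.0 rect c(639.1,-52.1) 60.2x57.9 ang80.1 bgr [30 53 63] n 1037
[307 198] ztop27.8 rect c(645.2,54.0) 46.0x47.8 ang31.2 bgr [98 98 96] n 282
[188 246] ztop36.3 rect c(520.6,303.9) 239.9x239.4 ang0.9 bgr [57 79 98] n 7690
[394 201] ztop16.3 rect c(652.7,-140.3) 31.7x31.5 ang76.1 bgr [ 39  70 124] n 151
[299 243] ztop19.9 rect c(544.0,65.2) 49.5x48.6 ang34.9 bgr [87 88 86] n 349
[468 261] ztop36.8 rect c(521.9,-300.4) 122.6x239.7 ang6.7 bgr [57 78 97] n 4207
[357 248] ztop16.3 rect c(540.1,-62.9) 33.7x30.8 ang2.7 bgr [71 72 70] n 155
[293 283] ztop62.4 rect c(450.2,70.1) 47.8x48.2 ang18.5 bgr [34 59 72] n 613
[349 294] ztop20.3 rect c(437.3,-50.9) 31.7x76.0 ang61.4 bgr [53 50 49] n 482
[389 309] ztop15.6 rect c(411.1,-137.4) 32.1x30.3 ang2.0 bgr [100  53  33] n 161
[282 339] ztop25.1 rect c(334.6,85.7) 100.1x42.1 ang50.2 bgr [51 49 47] n 898
[426 342] ztop25.0 rect c(345.5,-216.4) 42.0x100.5 ang9.9 bgr [60 56 54] n 928
scene ta
[... 398 characters left out ...]
ct c(347.5,-217.7) 45.4x101.5 ang10.6 bgr [64 60 56] n 1389
[201 243] ztop13.7 rect c(413.9,-138.5) 34.2x33.3 ang24.1 bgr [132  62  17] n 222
[374 255] ztop25.4 rect c(648.8,52.0) 45.8x53.1 ang33.9 bgr [93 93 90] n 630
[281 260] ztop13.8 rect c(542.7,-64.4) 32.0x35.2 ang50.2 bgr [93 93 89] n 241
[440 286] ztop49.2 rect c(769.0,62.2) 103.1x103.7 ang3.1 bgr [111 110 107] n 3553
[137 335] ztop35.8 rect c(524.0,-301.3) 124.3x239.2 ang6.6 bgr [36 55 69] n 7377
[289 326] ztop14.0 rect c(656.1,-143.2) 33.4x34.4 ang65.0 bgr [ 10  81 164] n 350
[134 338] ztop7.6 rect c(520.2,-317.8) 12.3x35.3 ang69.5 bgr [ 62 102 129] n 46
[128 353] ztop7.4 rect c(532.7,-333.2) 21.5x17.1 ang6.8 bgr [ 62 102 130] n 51
```

View pics/crop.png

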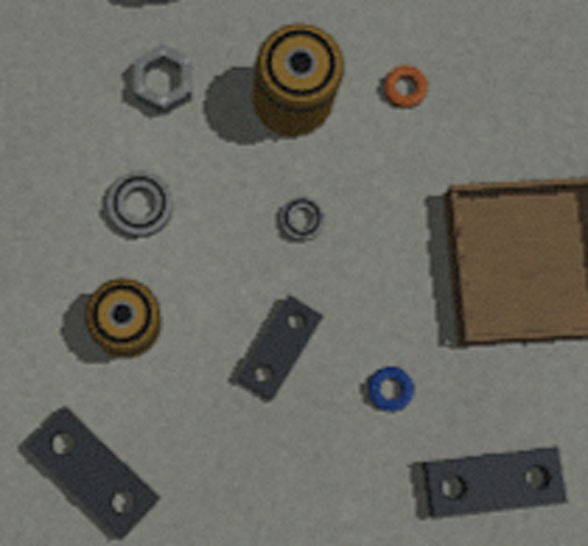

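Sizes settle it. The bar at (349,294) measures 76x32 and the other two are 100x42. The steel ring at crop (300,218) is bearing_small. The two views agree within 4 mm, and the heights match the text.

```bash
cat > go.py <<'E'
import sys; from h import *
# args: x y z(mm) a(deg: heading of tool x); prints tool shift/turn from present pose
x,y,z,a=map(float,sys.argv[1:5]); s=manip.state(); Rt=q2R(s["tool_rot"]); p=np.array(s["tool_pos"])*1000
a=np.radians(a); G=np.array([[np.cos(a),np.sin(a),0],[np.sin(a),-np.cos(a),0],[0,0,-1]])
sh=Rt.T@(np.array([x,y,z])-p); rv=np.degrees(R.from_matrix(Rt.T@G).as_rotvec())
print("t%.2f pos"%s["time"],p.round(1),"shift",sh.round(1),"turn",rv.round(1),"rows",max(np.linalg.norm(sh)/41.7,np.linalg.norm(rv)/7.16).round(1),"f",np.round(s["contact_force"],1))
E
python3 go.py 641 -53 200 0
```

```text
t0.15 pos [ 148.4 -606.6  230.3] shift [ 610.  -420.7   31.1] turn [-0.1  0.  13.7] rows 17.8 f [-0.  -0.1  0.1]
```

play_rows(
  steps=[
    [[610,-421,31,0,0,13.7],[610,-421,31,0,0,13.7],[610,-421,31,0,0,13.7],[610,-421,31,0,0,13.7],[610,-421,31,0,0,13.7],[610,-421,31,0,0,13.7],[610,-421,31,0,0,13.7],[610,-421,31,0,0,13.7],[610,-421,31,0,0,13.7],[610,-421,31,0,0,13.7],[610,-421,31,0,0,13.7],[610,-421,31,0,0,13.7]],
  ],
  claw=1,
)

```text
time: 1.15
tool_pos: [0.4813, -0.2319, 0.2102]
tool_rot: [0.0, 1.0, 0.0, 0.0]
contact_force: [1.1, -0.5, -0.0]
gripper_width: 0.998
grasp_force: 0.0
```

```bash
python3 go.py 641 -53 150 0
```

```text
t1.15 pos [ 481.3 -231.9  210.2] shift [ 159.8 -178.7   60.2] turn [ 0. -0.  0.] rows 5.9 f [ 1.1 -0.5 -0. ]
```

play_rows(
  steps=[
    [[160,-179,60,0,0,0],[160,-179,60,0,0,0],[160,-179,60,0,0,0],[160,-179,60,0,0,0],[160,-179,60,0,0,0],[160,-179,60,0,0,0],[160,-179,60,0,0,0],[160,-179,90,0,0,0],[160,-179,120,0,0,0],[160,-179,145,0,0,0],[160,-179,165,0,0,0],[160,-179,165,0,0,0]],
  ],
)

```text
time: 2.15
tool_pos: [0.6359, -0.054, 0.0392]
tool_rot: [-0.001, 1.0, 0.0, -0.005]
contact_force: [-1.2, -0.0, -0.9]
gripper_width: 1.002
grasp_force: 0.0
```

play_rows(
  steps=[
    [[0,0,0,0,0,0],[0,0,0,0,0,0],[0,0,0,0,0,0],[0,0,0,0,0,0],[0,0,0,0,0,0],[0,0,0,0,0,0],[0,0,0,0,0,0],[0,0,0,0,0,0]],
  ],
  claw=-1,
)

```text
time: 2.82
tool_pos: [0.6414, -0.055, 0.047]
tool_rot: [0.0, 1.0, 0.0, 0.001]
contact_force: [0.2, -1.1, 4.6]
gripper_width: 0.759
grasp_force: 68.0
```

```bash
python3 go.py 516 -243 165 6.7
```

```text
t2.82 pos [641.4 -55.   47. ] shift [-125.2  188.  -118.2] turn [ 0.  -0.1 -6.7] rows 6.1 f [ 0.2 -1.1  4.6]
```

play_rows(
  steps=[
    [[0,0,-30,0,0,0],[0,0,-70,0,0,0],[0,0,-110,0,0,0],[-15,23,-118,0,0,-1],[-35,53,-118,0,0,-3],[-55,83,-118,0,0,-6],[-75,113,-118,0,0,-6.7],[-95,143,-118,0,0,-6.7],[-115,173,-118,0,0,-6.7],[-125,188,-118,0,0,-6.7],[-125,188,-118,0,0,-6.7],[-125,188,-118,0,0,-6.7]],
  ],
)

```text
time: 3.82
tool_pos: [0.5139, -0.2428, 0.1615]
tool_rot: [-0.001, 0.998, 0.058, -0.001]
contact_force: [0.4, 0.1, -5.9]
gripper_width: 0.761
grasp_force: 70.0
```

```bash
python3 go.py 516 -243 52 6.7; python3 - <<'E'
from h import *
p,d=vision.grab_frame("top"); cv2.imwrite("pics/t1.png",p[200:400,340:600].repeat(2,0).repeat(2,1))
s=manip.state();P=cloud(cam("top"),d);Z=P[...,2]
# compartment walls: wall points of carton two near z=35
m=(Z>.028)&(Z<.042)&(P[...,1]<-.17)&(P[...,1]>-.45)&(P[...,0]>.4)&(P[...,0]<.65)
print(cv2.minAreaRect(np.float32(P[m][:,:2]*1000)))
E
```

```text
t3.82 pos [ 513.9 -242.8  161.5] shift [  2.4   0.7 109.5] turn [-0.1  0.1 -0.1] rows 2.6 f [ 0.4  0.1 -5.9]
((551.5850219726562, -277.0448303222656), (115.64148712158203, 244.70082092285156), 25.67816162109375)
```

View pics/t1.png

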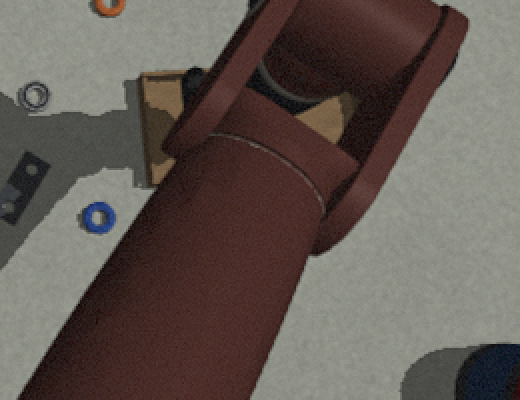

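The arm hides the carton here, at crop (300,130), so there is nothing to read from this picture. The measured pose is on target, so I'll lower the filter.

play_rows(
  steps=[
    [[2,0,35,0,0,0],[2,0,65,0,0,0],[2,0,88,0,0,0],[2,0,100,0,0,0],[2,0,107,0,0,0],[2,0,111,0,0,0],[2,0,112,0,0,0],[2,0,112,0,0,0],[2,0,112,0,0,0]],
  ],
)

```text
time: 4.62
tool_pos: [0.5186, -0.2432, 0.053]
tool_rot: [0.001, 0.998, 0.059, 0.001]
contact_force: [0.2, -0.3, -4.9]
gripper_width: 0.755
grasp_force: 70.3
```

play_rows(
  steps=[
    [[0,0,0,0,0,0],[0,0,0,0,0,0],[0,0,0,0,0,0],[0,0,0,0,0,0],[0,0,0,0,0,0],[0,0,-25,0,0,0],[0,0,-60,0,0,0],[0,0,-95,0,0,0],[0,0,-130,0,0,0],[0,0,-130,0,0,0]],
  ],
  claw=0.8,
)

```text
time: 5.45
tool_pos: [0.5214, -0.2451, 0.1911]
tool_rot: [0.004, 0.998, 0.059, 0.006]
contact_force: [1.4, -0.3, 1.6]
gripper_width: 0.901
grasp_force: 0.0
```

```bash
python3 go.py 545.5 64 150 0
```

```text
t5.45 pos [ 521.4 -245.1  191.1] shift [  59.7 -304.5   38.9] turn [ 0.5 -0.7  6.7] rows 7.5 f [ 1.4 -0.3  1.6]
```

play_rows(
  steps=[
    [[60,-304,30,0,0,6.7],[60,-304,30,0,0,6.7],[60,-304,30,0,0,6.7],[60,-304,30,0,0,6.7],[60,-304,30,0,0,6.7],[60,-304,30,0,0,6.7],[60,-304,30,0,0,6.7],[60,-304,30,0,0,6.7],[60,-304,30,0,0,6.7],[60,-304,30,0,0,6.7],[60,-304,30,0,0,6.7],[60,-304,30,0,0,6.7]],
  ],
  claw=0.6,
)

```text
time: 6.45
tool_pos: [0.5416, 0.0651, 0.1516]
tool_rot: [0.0, 1.0, -0.0, 0.0]
contact_force: [-0.6, -0.7, -0.6]
gripper_width: 0.8
grasp_force: 0.0
```

```bash
python3 - <<'E'
from h import *
s=manip.state();p,d=vision.grab_frame("wrist"); cv2.imwrite("pics/w1.png",p)
s2=manip.state();P=cloud(cam("wrist",s2),d)
Z=P[...,2]; m=((Z>.006)&(Z<.03)&(abs(P[...,0]-.5455)<.04)&(abs(P[...,1]-.064)<.04)).astype(np.uint8)
q=P[m>0]; zt=np.percentile(q[:,2],90); print("n",len(q),"ztop",zt,cv2.minAreaRect(np.float32(q[q[:,2]>zt-.004][:,:2]*1000)))
p,d=vision.grab_frame("top"); Pt=cloud(cam("top"),d)
q=Pt[(abs(Pt[...,0]-.516)<.05)&(abs(Pt[...,1]+.243)<.05)&(Pt[...,2]>.08)]
print("tall filter",len(q),cv2.minAreaRect(np.float32(q[:,:2]*1000)),q[:,2].max())
E
python3 go.py 545.5 64 4 0
```

```text
n 2915 ztop 0.01795597094478597 ((545.1827392578125, 65.32164001464844), (50.325721740722656, 51.51904296875), 45.995758056640625)
tall filter 883 ((517.5018920898438, -241.67393493652344), (65.3184814453125, 65.3951644897461), 7.215874671936035) 0.10860650862469279
t6.55 pos [541.6  65.1 151.7] shift [  3.9   1.1 147.7] turn [ 0.  -0.  -0.1] rows 3.5 f [0.6 0.4 0.6]
```

View pics/w1.png

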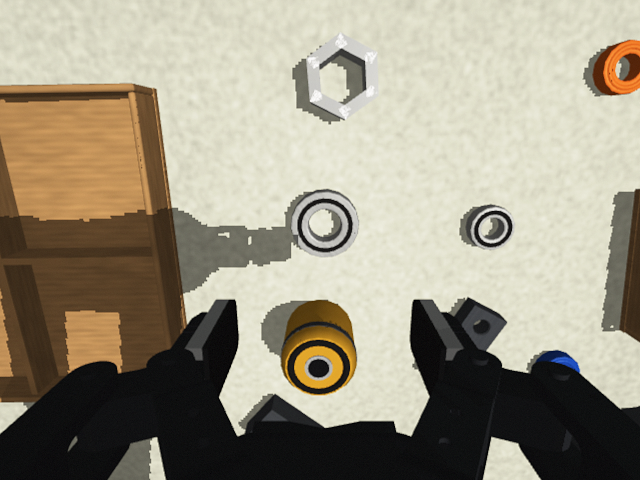

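The wrist view shows the large bearing at (325,223), which puts it at (545,65) with its top at 18 mm. That agrees with the earlier measurement. The tall filter stands in its compartment. Next I'll grip the bearing.

play_rows(
  steps=[
    [[4,0,35,0,0,0],[4,0,70,0,0,0],[4,0,105,0,0,0],[4,0,128,0,0,0],[4,0,140,0,0,0],[4,0,145,0,0,0],[4,0,148,0,0,0],[4,0,148,0,0,0],[4,0,148,0,0,0],[4,0,148,0,0,0]],
  ],
)

```text
time: 7.38
tool_pos: [0.5469, 0.0664, 0.0054]
tool_rot: [0.0, 1.0, 0.0, 0.002]
contact_force: [0.6, -0.3, 0.6]
gripper_width: 0.799
grasp_force: 0.0
```

play_rows(
  steps=[
    [[0,0,0,0,0,0],[0,0,0,0,0,0],[0,0,0,0,0,0],[0,0,0,0,0,0],[0,0,0,0,0,0],[0,0,0,0,0,0],[0,0,0,0,0,0]],
  ],
  claw=-1,
)

```text
time: 7.97
tool_pos: [0.5466, 0.0664, 0.0057]
tool_rot: [0.0, 1.0, 0.0, 0.001]
contact_force: [-3.0, -0.6, 9.2]
gripper_width: 0.578
grasp_force: 60.5
```

```bash
python3 go.py 530 -359 150 6.7
```

```text
t7.97 pos [546.6  66.4   5.7] shift [ -16.7  425.4 -144.3] turn [ 0.  -0.1 -6.6] rows 10.8 f [-3.  -0.6  9.2]
```

play_rows(
  steps=[
    [[0,0,-20,0,0,0],[0,0,-60,0,0,0],[0,0,-100,0,0,0],[0,10,-138,0,0,0],[-2,50,-144,0,0,0],[-4,90,-144,0,0,-1],[-6,130,-144,0,0,-2],[-8,170,-144,0,0,-3],[-10,210,-144,0,0,-4],[-12,250,-144,0,0,-5],[-13,290,-144,0,0,-6],[-14,330,-144,0,0,-6.6]],
  ],
)

```text
time: 8.97
tool_pos: [0.531, -0.2654, 0.1477]
tool_rot: [0.0, 0.998, 0.058, 0.0]
contact_force: [0.4, -0.9, -1.6]
gripper_width: 0.572
grasp_force: 62.4
```

```bash
python3 go.py 530 -359 11 6.7
```

```text
t8.97 pos [ 531.  -265.4  147.7] shift [-11.9  92.8 136.7] turn [ 0. -0. -0.] rows 4.0 f [ 0.4 -0.9 -1.6]
```

play_rows(
  steps=[
    [[-4,35,0,0,0,0],[-8,65,0,0,0,0],[-12,86,0,0,0,0],[-12,92,10,0,0,0],[-12,92,45,0,0,0],[-12,92,80,0,0,0],[-12,92,105,0,0,0],[-12,92,122,0,0,0],[-12,92,131,0,0,0],[-12,92,136,0,0,0],[-12,92,138,0,0,0],[-12,92,138,0,0,0]],
  ],
)

```text
time: 9.97
tool_pos: [0.5312, -0.3563, 0.0108]
tool_rot: [0.0, 0.998, 0.058, 0.001]
contact_force: [0.2, -0.0, 0.2]
gripper_width: 0.571
grasp_force: 62.6
```

```bash
python3 go.py 530 -359 11 6.7
```

```text
t9.97 pos [ 531.2 -356.3   10.8] shift [-1.5  2.6 -0.2] turn [ 0.1 -0.1 -0. ] rows 0.1 f [ 0.2 -0.   0.2]
```

Force is about zero, so the carton floor is carrying the bearing. I'll open only to 62 mm to stay clear of the walls.

play_rows(
  steps=[
    [[0,0,0,0,0,0],[0,0,0,0,0,0],[0,0,0,0,0,0],[0,0,0,0,0,0],[0,0,0,0,0,0],[0,0,-20,0,0,0],[0,0,-55,0,0,0],[0,0,-95,0,0,0],[0,0,-135,0,0,0],[0,0,-140,0,0,0]],
  ],
  claw=0.45,
)

```text
time: 10.8
tool_pos: [0.534, -0.3595, 0.1594]
tool_rot: [0.005, 0.998, 0.058, 0.005]
contact_force: [0.9, -0.4, 1.5]
gripper_width: 0.725
grasp_force: 0.0
```

```bash
python3 go.py 541.5 -63.5 150 0; python3 - <<'E'
from h import *
p,d=vision.grab_frame("wrist");P=cloud(cam("wrist",manip.state()),d)
q=P[(abs(P[...,0]-.53)<.045)&(abs(P[...,1]+.357)<.045)&(P[...,2]>.014)&(P[...,2]<.04)]
print(len(q),cv2.minAreaRect(np.float32(q[:,:2]*1000)),np.percentile(q[:,2],[10,50,90]))
E
```

```text
t10.80 pos [ 534.  -359.5  159.4] shift [  41.6 -293.2    6.6] turn [ 0.6 -0.6  6.6] rows 7.1 f [ 0.9 -0.4  1.5]
2703 ((529.614501953125, -355.2698059082031), (50.72106170654297, 50.792118072509766), 8.088510513305664) [0.01878734 0.01998339 0.02096273]
```

play_rows(
  steps=[
    [[44,-295,0,0,0,6.6],[44,-295,0,0,0,6.6],[44,-295,0,0,0,6.6],[44,-295,0,0,0,6.6],[44,-295,0,0,0,6.6],[44,-295,0,0,0,6.6],[44,-295,0,0,0,6.6],[44,-295,0,0,0,6.6],[44,-295,0,0,0,6.6],[44,-295,0,0,0,6.6],[44,-295,0,0,0,6.6],[44,-295,0,0,0,6.6]],
  ],
  claw=0.2,
)

```text
time: 11.85
tool_pos: [0.5398, -0.0598, 0.1491]
tool_rot: [0.0, 1.0, -0.001, -0.0]
contact_force: [0.3, 0.5, 0.7]
gripper_width: 0.601
grasp_force: 0.0
```

```bash
python3 - <<'E'
from h import *
p,d=vision.grab_frame("wrist");P=cloud(cam("wrist",manip.state()),d)
q=P[(abs(P[...,0]-.5415)<.03)&(abs(P[...,1]+.0635)<.03)&(P[...,2]>.008)&(P[...,2]<.03)]
print(len(q),cv2.minAreaRect(np.float32(q[:,:2]*1000)),np.percentile(q[:,2],[10,50,90]))
E
python3 go.py 541 -62.5 2 0
```

```text
1245 ((541.8486328125, -63.30792999267578), (33.980106353759766, 33.61481857299805), 1.3610923290252686) [0.01171    0.01298836 0.01405899]
t11.90 pos [539.8 -59.8 149.2] shift [  1.2   2.7 147.2] turn [ 0.   0.  -0.1] rows 3.5 f [ 0.9  0.4 -0.5]
```

play_rows(
  steps=[
    [[2,3.5,35,0,0,0],[2,3.5,70,0,0,0],[2,3.5,105,0,0,0],[2,3.5,128,0,0,0],[2,3.5,140,0,0,0],[2,3.5,145,0,0,0],[2,3.5,148,0,0,0],[2,3.5,148,0,0,0],[2,3.5,148,0,0,0],[2,3.5,148,0,0,0]],
  ],
)

```text
time: 12.73
tool_pos: [0.5434, -0.0622, 0.0033]
tool_rot: [0.0, 1.0, 0.0, 0.002]
contact_force: [-0.3, 0.6, -0.0]
gripper_width: 0.598
grasp_force: 0.0
```

play_rows(
  steps=[
    [[0,0,0,0,0,0],[0,0,0,0,0,0],[0,0,0,0,0,0],[0,0,0,0,0,0],[0,0,0,0,0,0],[0,0,0,0,0,0],[0,0,0,0,0,0]],
  ],
  claw=-1,
)

```text
time: 13.32
tool_pos: [0.5432, -0.062, 0.0031]
tool_rot: [0.0, 1.0, 0.0, 0.001]
contact_force: [-0.3, 0.2, 6.2]
gripper_width: 0.37
grasp_force: 60.0
```

```bash
python3 go.py 464 244.5 150 0
```

```text
t13.32 pos [543.2 -62.    3.1] shift [ -78.6 -306.5 -147.3] turn [ 0.  -0.1  0. ] rows 8.4 f [-0.3  0.2  6.2]
```

play_rows(
  steps=[
    [[0,0,-20,0,0,0],[0,0,-60,0,0,0],[0,0,-100,0,0,0],[-3,-10,-138,0,0,0],[-12,-46,-147,0,0,0],[-21,-84,-147,0,0,0],[-31,-122,-147,0,0,0],[-41,-160,-147,0,0,0],[-51,-198,-147,0,0,0],[-61,-236,-147,0,0,0],[-70,-272,-147,0,0,0],[-78,-300,-147,0,0,0]],
  ],
)

```text
time: 14.32
tool_pos: [0.4624, 0.2406, 0.1484]
tool_rot: [-0.0, 1.0, 0.001, 0.0]
contact_force: [1.2, 0.0, -0.4]
gripper_width: 0.368
grasp_force: 59.7
```

```bash
python3 go.py 464.5 244 8 0
```

```text
t14.32 pos [462.4 240.6 148.4] shift [  2.1  -3.3 140.4] turn [-0.  -0.   0.1] rows 3.4 f [ 1.2  0.  -0.4]
```

play_rows(
  steps=[
    [[1,-4,20,0,0,0],[1,-5,55,0,0,0],[1,-5,90,0,0,0],[1,-5,115,0,0,0],[1,-5,130,0,0,0],[1,-5,137,0,0,0],[1,-5,141,0,0,0],[1,-5,142,0,0,0],[1,-5,142,0,0,0],[1,-5,142,0,0,0]],
  ],
)

```text
time: 15.15
tool_pos: [0.4656, 0.2436, 0.0081]
tool_rot: [-0.0, 1.0, 0.0, 0.001]
contact_force: [-2.4, 0.8, 5.5]
gripper_width: 0.367
grasp_force: 60.4
```

play_rows(
  steps=[
    [[0,0,0,0,0,0],[0,0,0,0,0,0],[0,0,0,0,0,0],[0,0,0,0,0,0],[0,0,0,0,0,0],[0,0,-20,0,0,0],[0,0,-55,0,0,0],[0,0,-95,0,0,0],[0,0,-135,0,0,0],[0,0,-145,0,0,0],[0,0,-145,0,0,0],[0,0,-145,0,0,0]],
  ],
  claw=0.1,
)

```text
time: 16.15
tool_pos: [0.4648, 0.2432, 0.1516]
tool_rot: [-0.0, 1.0, 0.0, 0.0]
contact_force: [-0.6, -0.9, -1.0]
gripper_width: 0.547
grasp_force: 0.0
```

```bash
python3 - <<'E'
from h import *
p,d=vision.grab_frame("wrist");P=cloud(cam("wrist",manip.state()),d)
q=P[(abs(P[...,0]-.4645)<.04)&(abs(P[...,1]-.244)<.04)&(P[...,2]>.011)&(P[...,2]<.04)]
print(len(q),cv2.minAreaRect(np.float32(q[:,:2]*1000)),np.percentile(q[:,2],[10,50,90]))
E
python3 go.py 438.5 -51.5 150 -28.6
```

```text
1253 ((463.0662536621094, 243.75094604492188), (33.757171630859375, 33.30811309814453), 0.28273436427116394) [0.01477835 0.01623357 0.01724201]
t16.20 pos [463.8 242.9 149.9] shift [-2.550e+01  2.943e+02  1.000e-01] turn [ 0.1  0.1 28.6] rows 7.1 f [-0.3  1.  -0.9]
```

play_rows(
  steps=[
    [[-25,294,0,0,0,28.6],[-25,294,0,0,0,28.6],[-25,294,0,0,0,28.6],[-25,294,0,0,0,28.6],[-25,294,0,0,0,28.6],[-25,294,0,0,0,28.6],[-25,294,0,0,0,28.6],[-25,294,0,0,0,28.6],[-25,294,0,0,0,28.6],[-25,294,0,0,0,28.6],[-25,294,0,0,0,28.6],[-25,294,0,0,0,28.6]],
  ],
  claw=0.3,
)

```text
time: 17.2
tool_pos: [0.4396, -0.0493, 0.1506]
tool_rot: [-0.0, 0.969, -0.245, -0.001]
contact_force: [-0.5, 0.0, 0.1]
gripper_width: 0.646
grasp_force: 0.0
```

```bash
python3 - <<'E'
from h import *
p,d=vision.grab_frame("wrist");P=cloud(cam("wrist",manip.state()),d)
q=P[(abs(P[...,0]-.4385)<.05)&(abs(P[...,1]+.0515)<.05)&(P[...,2]>.011)&(P[...,2]<.03)]
print(len(q),cv2.minAreaRect(np.float32(q[:,:2]*1000)),np.percentile(q[:,2],[10,50,90]))
E
python3 go.py 438.5 -51.5 3 -28.6
```

```text
3823 ((438.78924560546875, -50.87575149536133), (31.98576545715332, 76.58189392089844), 61.53635787963867) [0.01630729 0.01726121 0.01816255]
t17.25 pos [439.8 -49.3 150.8] shift [1.000e-01 2.500e+00 1.478e+02] turn [-0.   0.1  0.2] rows 3.5 f [ 0.3 -1.1 -0.1]
```

play_rows(
  steps=[
    [[0,2,35,0,0,0],[0,2,70,0,0,0],[0,2,105,0,0,0],[0,2,128,0,0,0],[0,2,140,0,0,0],[0,2,144,0,0,0],[0,2,147,0,0,0],[0,2,147,0,0,0],[0,2,147,0,0,0],[0,2,147,0,0,0]],
  ],
)

```text
time: 18.08
tool_pos: [0.4402, -0.0528, 0.0058]
tool_rot: [0.0, 0.969, -0.246, 0.001]
contact_force: [0.3, 0.6, -0.2]
gripper_width: 0.648
grasp_force: 0.0
```

play_rows(
  steps=[
    [[0,0,0,0,0,0],[0,0,0,0,0,0],[0,0,0,0,0,0],[0,0,0,0,0,0],[0,0,0,0,0,0],[0,0,0,0,0,0],[0,0,0,0,0,0]],
  ],
  claw=-1,
)

```text
time: 18.67
tool_pos: [0.4399, -0.0529, 0.0056]
tool_rot: [-0.0, 0.969, -0.247, 0.001]
contact_force: [-0.9, 0.6, 6.1]
gripper_width: 0.355
grasp_force: 60.4
```

```bash
python3 go.py 581 245 150 0
```

```text
t18.67 pos [439.9 -52.9   5.6] shift [ -18.3 -329.2 -144.2] turn [ -0.   -0.1 -28.6] rows 8.6 f [-0.9  0.6  6.1]
```

play_rows(
  steps=[
    [[0,0,-20,0,0,0],[0,0,-60,0,0,0],[0,0,-100,0,0,0],[0,-10,-138,0,0,0],[-3,-48,-144,0,0,-4],[-5,-86,-144,0,0,-8],[-7,-125,-144,0,0,-12],[-9,-165,-144,0,0,-16],[-11,-205,-144,0,0,-20],[-14,-245,-144,0,0,-24],[-16,-285,-144,0,0,-28.6],[-18,-320,-144,0,0,-28.6]],
  ],
)

```text
time: 19.67
tool_pos: [0.5761, 0.2393, 0.1472]
tool_rot: [0.0, 1.0, 0.002, -0.001]
contact_force: [1.1, -0.4, -1.9]
gripper_width: 0.353
grasp_force: 60.2
```

```bash
python3 go.py 581 245 10.6 0
```

```text
t19.67 pos [576.1 239.3 147.2] shift [  5.1  -5.7 136.6] turn [0.  0.1 0.2] rows 3.3 f [ 1.1 -0.4 -1.9]
```

play_rows(
  steps=[
    [[4,-5,20,0,0,0],[4,-7,55,0,0,0],[4,-7,90,0,0,0],[4,-7,113,0,0,0],[4,-7,128,0,0,0],[4,-7,135,0,0,0],[4,-7,138,0,0,0],[4,-7,139,0,0,0],[4,-7,139,0,0,0],[4,-7,139,0,0,0]],
  ],
)

```text
time: 20.5
tool_pos: [0.5812, 0.2442, 0.0107]
tool_rot: [-0.0, 1.0, 0.0, 0.001]
contact_force: [-0.3, -0.1, -0.5]
gripper_width: 0.351
grasp_force: 60.6
```

play_rows(
  steps=[
    [[0,0,0,0,0,0],[0,0,0,0,0,0],[0,0,0,0,0,0],[0,0,0,0,0,0],[0,0,0,0,0,0],[0,0,-20,0,0,0],[0,0,-55,0,0,0],[0,0,-95,0,0,0],[0,0,-135,0,0,0],[0,0,-145,0,0,0],[0,0,-145,0,0,0],[0,0,-145,0,0,0]],
  ],
  claw=0.1,
)

```text
time: 21.5
tool_pos: [0.5804, 0.2442, 0.1551]
tool_rot: [-0.0, 1.0, 0.0, 0.001]
contact_force: [0.6, -0.7, -0.5]
gripper_width: 0.552
grasp_force: 0.0
```

```bash
python3 - <<'E'
from h import *
p,d=vision.grab_frame("wrist");P=cloud(cam("wrist",manip.state()),d)
q=P[(abs(P[...,0]-.581)<.048)&(abs(P[...,1]-.245)<.045)&(P[...,2]>.014)&(P[...,2]<.04)]
print(len(q),cv2.minAreaRect(np.float32(q[:,:2]*1000)),np.percentile(q[:,2],[10,50,90]))
E
python3 go.py 452 69 150 0
```

```text
3830 ((577.8948974609375, 244.3529052734375), (76.53755187988281, 32.00620651245117), 0.008511032909154892) [0.01888464 0.01987519 0.02077086]
t21.55 pos [579.3 243.8 153. ] shift [-127.4  174.7    3.3] turn [0.  0.1 0. ] rows 5.2 f [-0.1 -0.4  0. ]
```

Plate is flat with its top at about 21 mm. The short filter is next, with the gripper wide open.

play_rows(
  steps=[
    [[-128,175,4,0,0,0],[-128,175,4,0,0,0],[-128,175,4,0,0,0],[-128,175,4,0,0,0],[-128,175,4,0,0,0],[-128,175,4,0,0,0],[-128,175,4,0,0,0],[-128,175,4,0,0,0],[-128,175,4,0,0,0],[-128,175,4,0,0,0]],
  ],
  claw=1,
)

```text
time: 22.38
tool_pos: [0.4527, 0.0698, 0.1501]
tool_rot: [-0.0, 1.0, 0.001, -0.0]
contact_force: [0.1, -0.1, 0.5]
gripper_width: 1.0
grasp_force: 0.0
```

```bash
python3 - <<'E'
from h import *
p,d=vision.grab_frame("wrist");P=cloud(cam("wrist",manip.state()),d)
q=P[(abs(P[...,0]-.452)<.045)&(abs(P[...,1]-.069)<.045)&(P[...,2]>.05)&(P[...,2]<.07)]
print(len(q),cv2.minAreaRect(np.float32(q[:,:2]*1000)),np.percentile(q[:,2],[10,50,90]))
E
python3 go.py 452 69 18 0
```

```text
5335 ((451.6294860839844, 69.7183609008789), (55.13837432861328, 54.790870666503906), 89.4477767944336) [0.05536785 0.0593161  0.06066968]
t22.43 pos [452.7  69.8 150.2] shift [ -0.7   0.9 132.2] turn [-0.   0.   0.1] rows 3.2 f [-0.4 -0.5 -0.5]
```

play_rows(
  steps=[
    [[-1,0,30,0,0,0],[-1,0,60,0,0,0],[-1,0,90,0,0,0],[-1,0,113,0,0,0],[-1,0,126,0,0,0],[-1,0,131,0,0,0],[-1,0,131,0,0,0],[-1,0,131,0,0,0]],
  ],
)

```text
time: 23.1
tool_pos: [0.452, 0.0694, 0.02]
tool_rot: [-0.0, 1.0, 0.001, 0.0]
contact_force: [0.2, -0.3, -0.4]
gripper_width: 0.998
grasp_force: 0.0
```

play_rows(
  steps=[
    [[0,0,0,0,0,0],[0,0,0,0,0,0],[0,0,0,0,0,0],[0,0,0,0,0,0],[0,0,0,0,0,0],[0,0,0,0,0,0],[0,0,0,0,0,0],[0,0,0,0,0,0]],
  ],
  claw=-1,
)

```text
time: 23.77
tool_pos: [0.4528, 0.0691, 0.0211]
tool_rot: [-0.0, 1.0, 0.0, 0.002]
contact_force: [0.3, 0.4, 7.3]
gripper_width: 0.64
grasp_force: 63.7
```

```bash
python3 go.py 580 361 165 0
```

```text
t23.77 pos [452.8  69.1  21.1] shift [ 127.9 -291.9 -143.4] turn [-0.  -0.2  0. ] rows 8.4 f [0.3 0.4 7.3]
```

play_rows(
  steps=[
    [[0,0,-20,0,0,0],[0,0,-60,0,0,0],[0,0,-100,0,0,0],[4,-10,-138,0,0,0],[18,-42,-143,0,0,0],[32,-76,-143,0,0,0],[48,-110,-143,0,0,0],[63,-145,-143,0,0,0],[79,-180,-143,0,0,0],[95,-215,-143,0,0,0],[110,-250,-143,0,0,0],[124,-282,-143,0,0,0]],
  ],
)

```text
time: 24.77
tool_pos: [0.5747, 0.3528, 0.1608]
tool_rot: [0.0, 1.0, 0.001, -0.001]
contact_force: [-0.1, -0.1, -1.9]
gripper_width: 0.639
grasp_force: 64.6
```

```bash
python3 go.py 580 361.5 26 0
```

```text
t24.77 pos [574.7 352.8 160.8] shift [  5.5  -8.8 134.8] turn [0.1 0.1 0.1] rows 3.2 f [-0.1 -0.1 -1.9]
```

play_rows(
  steps=[
    [[4,-7,5,0,0,0],[4,-9,35,0,0,0],[4,-9,70,0,0,0],[4,-9,100,0,0,0],[4,-9,120,0,0,0],[4,-9,131,0,0,0],[4,-9,135,0,0,0],[4,-9,137,0,0,0],[4,-9,137,0,0,0],[4,-9,137,0,0,0]],
  ],
)

```text
time: 25.6
tool_pos: [0.5794, 0.3598, 0.0261]
tool_rot: [-0.0, 1.0, 0.0, 0.0]
contact_force: [-0.9, 0.6, -1.1]
gripper_width: 0.637
grasp_force: 65.3
```

```bash
python3 go.py 580 361.5 26 0
```

```text
t25.60 pos [579.4 359.8  26.1] shift [ 0.6 -1.7  0.1] turn [-0. -0.  0.] rows 0.0 f [-0.9  0.6 -1.1]
```

play_rows(
  steps=[
    [[0,0,0,0,0,0],[0,0,0,0,0,0],[0,0,0,0,0,0],[0,0,0,0,0,0],[0,0,0,0,0,0],[0,0,-20,0,0,0],[0,0,-55,0,0,0],[0,0,-95,0,0,0],[0,0,-135,0,0,0],[0,0,-170,0,0,0],[0,0,-180,0,0,0],[0,0,-180,0,0,0]],
  ],
  claw=0.6,
)

```text
time: 26.6
tool_pos: [0.5814, 0.3613, 0.2114]
tool_rot: [-0.002, 1.0, 0.0, 0.004]
contact_force: [0.2, 0.4, 0.3]
gripper_width: 0.8
grasp_force: 0.0
```

play_rows(
  steps=[
    [[-180,150,0,0,0,0],[-180,150,0,0,0,0],[-180,150,0,0,0,0],[-180,150,0,0,0,0],[-180,150,0,0,0,0],[-180,150,0,0,0,0],[-180,150,0,0,0,0],[-180,150,0,0,0,0],[-180,150,0,0,0,0],[-180,150,0,0,0,0]],
  ],
)

```text
time: 27.43
tool_pos: [0.3994, 0.2103, 0.2047]
tool_rot: [0.0, 1.0, 0.0, -0.001]
contact_force: [-0.4, 0.5, 0.5]
gripper_width: 0.8
grasp_force: 0.0
```

```bash
python3 - <<'E'
from h import *
p,d=vision.grab_frame("scene"); cv2.imwrite("pics/send.png",p);P=cloud(cam("scene"),d)
def rep(n,x,y,r,lo,hi):
    q=P[(abs(P[...,0]-x)<r)&(abs(P[...,1]-y)<r)&(P[...,2]>lo)&(P[...,2]<hi)]
    zt=np.percentile(q[:,2],95);print(n,"top",zt.round(4),cv2.minAreaRect(np.float32(q[q[:,2]>zt-.004][:,:2]*1000)))
rep("short",.580,.361,.045,.045,.09);rep("tall",.517,-.242,.045,.08,.13);rep("bigb",.530,-.356,.04,.013,.034)
rep("smallb",.464,.244,.03,.011,.03);rep("plate",.58,.244,.047,.013,.03)
rep("nut",.647,.053,.04,.015,.05);rep("tape",.767,.063,.07,.03,.07)
E
```

```text
short top 0.0653 ((581.4413452148438, 355.97210693359375), (47.92236328125, 47.66188430786133), 66.99758911132812)
tall top 0.1022 ((521.508544921875, -244.0266876220703), (59.977718353271484, 59.57855224609375), 19.618057250976562)
bigb top 0.023 ((531.0943603515625, -356.69830322265625), (51.21303939819336, 50.64952850341797), 25.652191162109375)
smallb top 0.0186 ((466.0819091796875, 241.66188049316406), (32.10609436035156, 33.39014434814453), 67.4679183959961)
plate top 0.0226 ((581.1468505859375, 243.4829864501953), (77.80876159667969, 35.4737663269043), 0.6656709313392639)
nut top 0.0256 ((649.5386962890625, 50.94342803955078), (45.80097579956055, 52.38880157470703), 33.96605682373047)
tape top 0.0495 ((768.8428344726562, 61.802757263183594), (102.91710662841797, 102.84607696533203), 14.602624893188477)
```

View pics/send.png

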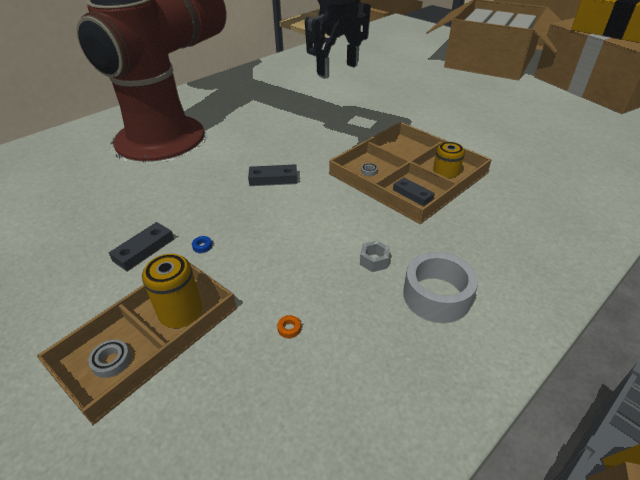

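The picture shows all five parts flat or upright in their own compartments: tall filter (172,290), large bearing (110,357), short filter (449,160), small bearing (369,169) and plate (413,191). The nut (374,255) and tape roll (440,286) have not moved.

```bash
python3 -c "
from plant import order; print(order.job_done())"
```

```text
the job is handed in; nothing more can be done
None
```

I packed both kits and handed the job in at about 27 s; the last camera check showed every part in its own compartment of the right carton, with the nut and tape roll unmoved, but the hand-in call returned no verdict.

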